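# Hang the red-capped tube carrier in the drip bay and shut its splash door

### The arm

A 6-joint arm with a two-finger parallel gripper is mounted at the origin on the work surface. World frame = base frame: x ahead of the robot, y to its left, z up, the work surface at z = 0. Lengths are in m, angles in rad, forces in N, time in s.
With the tool pointing down it reaches from about 0.3 to 0.85 m from the base axis. Payload 5.4 kg.
Tool frame: the origin (TCP) lies midway between the tips of the shut fingers; the grasp point (between the pads) lies 19 mm behind it (r.grasp_offset is the distance from the TCP to the grasp point, in m); z points along the fingers, y is the line along which they close (so a half turn about z gives the same grasp; the last joint's range is limited). The gripper opens to 85 mm and grips with 20 to 120 N. Pads are 22 mm wide; open, the fingers measure 114 mm over their backs; the gripper's body (76 mm by 85 mm) begins 54 mm behind the grasp point. The pads swing forward as they close: fully open they stand 13 mm farther back than shut.
Start: joints at [0.993, 0.158, 1.597, -0, 1.386, -0.21], TCP at [0.207, 0.537, 0.231] pointing down, gripper open.
Joint ranges: [-2.91, 2.91], [-0.94, 2.29], [0.18, 2.7], [-1.29, 4.43], [0.17, 2.64], [-3, 3]. Speed limits (rad/s): [2.57, 2.57, 3.14, 3.14, 3.14, 3.14].

### API

Orientations are given as a rotation vector (axis times angle).
In Python, from station import sensors, eyes, r, nets gives the robot as it stands.
- The arm moves only by the shell command python3 -m jog 'ROWS' [FORCE]. ROWS is JSON, one flat list of numbers, 5 for each row, row after row: the shift along the tool's x, y, z in mm, then the turn about the tool's z in rad, then the finger opening in mm, from 0 to 85.4. A call has 1 to 12 rows; each row is the pose to reach, as a shift and turn from the pose commanded when the call began, along the tool's axes at that moment; what a row does not reach only later rows make up. A row lasts 1/8 s, in which the tool goes at most 62.5 mm and 10.7 degrees, less where a joint would pass 70% of its speed; a pose out of reach is approached as far as the arm can. A call with a gripper value outside its range is refused whole. The fingers move at their own pace and stop on an object; FORCE is the grip in N (left out, the last holds). Time passes only in rows, so rows that repeat a pose let the fingers close. It gives the time, the measured TCP pose, the force, the opening and the grip force at its end, in the units of the state.
- sensors.get_obs(): the state, without advancing time (a new reading comes with each control period).
- eyes.read_camera(name): name is "side" or "top"; returns the picture (480x640x3 uint8, blue, green, red); there is no depth.
- eyes.camera_info(name): a dict with "intrinsics" (3x3 intrinsics, pixels), "D" ([k1, k2, p1, p2, k3] as OpenCV has them; the pictures are not rectified), "world_to_cam" (4x4, takes a point from world to camera coordinates). Camera axes: x right, y down, z forward; pixel columns grow to the right and rows downward; lengths in m; the calibration is good to about 2 mm. A picture is of the moment at which its call begins. camera_info takes no time and is no camera call.
- r.close_job(): hands the job in; it is judged then, once.
Trained networks look in the newest picture that a camera, given by its name, has taken for a name from the list of things; names that differ only in an ending like _2 or _b are one class to them, and where a whole thing is asked for, a point or a joint stands for the part that bears it (a point fixed in the world has none). Each returns a list of dicts, best first, with "score" (0 to 1); they miss things now and then, are a little off and sometimes report something else, mostly with a low value. They report only what shows in the picture. A call takes as long as a camera call. They do not tell look-alikes from the thing itself.
- nets.boxes_of(camera, target): "position" ([column, row] in pixels, amid what is visible of it).
The state is a dict: "t": time; "joint_pos": joint angles; "qvel": joint speeds; "joint_efforts": joint torques, N m; "ee_pos": TCP position; "eef_rot": TCP orientation; "ft_force": force on the tool from outside, world axes, zero at the start; "moment": the same for the moment, N m; "gripper_width": finger opening in m; "grip_force": force on a finger pad.
Only numpy, scipy, OpenCV 4.12 (cv2) and the standard library are available. Lean on these libraries where they do the work, as an engineer would, in place of code of your own. Each camera call takes 0.05 s, during which the arm holds its last target. There are 200 camera calls.

### The job

Hang the tube carrier with the red caps by its handle on the yellow hook of the drip bay, near the middle of its handle bar, so that it hangs freely, and let go of it. Then push the orange splash door of the bay fully shut (open it wider first if it is in the way). Keep the carrier upright all the way and leave the blue-capped carrier and all other things on the bench where they are.

Things in the scene. Friction and masses are not known exactly. Their poses are not given: they have to be found in the camera images.
- red_carrier: Loose white tube carrier with 8 fixed red-capped tubes, 0.28 kg: box 56 (x) x 100 (y) x 55 mm high, cap tops at 95 mm. A rigid dark steel bail handle of 10 mm round bar stands in its y-z plane: uprights at y = +-56 mm, level top bar along y (-46 to +46 mm). Same both ways round. Origin: centre of the underside, z up.
- red_carrier_bar (a point): Middle of the red carrier's handle bar, on the bar's centre line 165 mm above the carrier's underside; axes as the carrier. The clear window between bar and caps is 65 mm high.
- blue_carrier: Loose carrier of the same shape with blue caps; not to be disturbed. Origin: centre of the underside.
- drip_bay: Fixed bay, open above and in front (-x). White tray 180 (x) x 200 (y) x 12 mm; clear 5 mm side screens at y = +-94, x -65 to 85 mm, up to z = 133; 12 mm front columns at x = -85, y = +-90 mm, up to z = 138; white post 14 x 24 mm at x = 74, y = 0, 225 mm high, carrying the hook. Origin: centre of the underside.
- hook_seat (a point): Where the centre line of the handle bar lies when it rests in the yellow hook: bay frame (-6, 0, 196) mm, axes as the bay. The hook, 8 mm round bar in the bay's plane y = 0, runs from the post (z = 207) towards -x, is lowest here (its axis at z = 187) and turns up to its tip at x = -37 mm, tip top z = 217.
- splash_door (a joint): Angle (rad) of the orange splash door: 0 shut across the bay's front, 1.9 wide open; stays where left, light to push. Vertical hinge at bay x = -85, y = 90 mm (left as the robot sees it). Panel 6 mm thick, 10 to 168 mm from the hinge, z = 25 to 131 mm. At angle q it points from the hinge along (-sin q, -cos q) in the bay's x, y.
- door_edge (a point): Top of the door's free edge, 168 mm from the hinge axis, 131 mm above the bench.
- cassette0: Loose white test cassette 70 x 52 x 7 mm; leave alone. Origin: centre of the underside.
- cassette1: Another such cassette; leave alone.
- cassette2: Another such cassette; leave alone. The open door swings over the cassettes.
- dropper: Loose small white dropper bottle with blue cap, 26 mm diameter, 77 mm high, standing; leave alone. Origin: centre of the underside.
- reagent_bottle: Loose amber bottle, 60 mm diameter, 150 mm high, standing; leave alone. Origin: centre of the underside.
- pipette: Loose pipette lying along its y, 277 mm long (y from -132 to +145 mm), up to 30 mm wide and 22 mm high; leave alone. Origin: on the bench under its middle.
- tip_box: Fixed blue tip box 120 (x) x 85 (y) x 64 mm high. Origin: centre of the underside.
There are look-alikes about, which are no part of the job. Leave any purple look-alike of the red_carrier alone.

How it is judged:
By the outcome, as a careful person would: the job done as asked, in the order asked, and still so for the second after the job is handed in, with the robot touching nothing.
It also fails if it takes over 72 s, if anything falls off the work surface, if the arm or the gripper's body presses on something with over 40 N, if the wrist force passes 120 N, or if a joint passes its speed limit or range.

## Working session

There is one attempt and no reset: what is moved stays moved. The work goes in short steps, Python scripts to look and compute and a shell command to move; the robot and the scene stay as the last step left them, time stands still between calls to the robot, and variables do not carry over. Pictures are saved under pics/ and viewed, at most 10 in all, crops included, and the job is handed in when it is done.

```bash
mkdir -p pics; ls
python3 - <<'E'
from station import sensors, eyes, r, nets
import cv2,numpy as np
for c in ("side","top"):
    cv2.imwrite(f"pics/{c}0.png",eyes.read_camera(c))
    i=eyes.camera_info(c);W=np.array(i["world_to_cam"]);print(c,np.round(i["intrinsics"],1).tolist(),i["D"],np.round(-W[:3,:3].T@W[:3,3],3))
    for n in ["red_carrier","drip_bay","splash_door","door_edge","hook_seat","red_carrier_bar"]:
        try: print(n,[(np.round(d["position"]).tolist(),round(d["score"],2)) for d in nets.boxes_of(c,n)])
        except Exception as e: print(n,e)
print(sensors.get_obs())
E
```

```text
pics
side [[442.8, 0.0, 314.2], [0.0, 442.8, 242.7], [0.0, 0.0, 1.0]] [-0.04578974  0.          0.          0.          0.        ] [-0.029 -0.729  0.808]
red_carrier [([278.0, 404.0], 0.66), ([355.0, 271.0], 0.55)]
drip_bay [([304.0, 201.0], 0.8), ([339.0, 385.0], 0.52)]
splash_door [([257.0, 205.0], 0.64)]
door_edge []
hook_seat [([306.0, 202.0], 0.61)]
red_carrier_bar [([278.0, 402.0], 0.95), ([352.0, 269.0], 0.67)]
top [[555.3, 0.0, 327.0], [0.0, 555.3, 230.4], [0.0, 0.0, 1.0]] [-0.11327259  0.          0.          0.          0.        ] [ 0.327 -0.076  1.179]
red_carrier [([363.0, 197.0], 0.79), ([469.0, 362.0], 0.69)]
drip_bay [([199.0, 165.0], 0.74)]
splash_door [([191.0, 238.0], 0.64)]
door_edge [([186.0, 240.0], 0.64)]
hook_seat [([199.0, 162.0], 0.94), ([453.0, 119.0], 0.23)]
red_carrier_bar [([364.0, 198.0], 0.95), ([471.0, 360.0], 0.56), ([482.0, 225.0], 0.34)]
{'t': 0.7, 'joint_pos': array([ 9.92896832e-01,  1.58382528e-01,  1.59697870e+00, -1.40620300e-05,
        1.38620617e+00, -2.10076286e-01]), 'qvel': array([ 0.00039987, -0.00057296,  0.00040043, -0.00029559, -0.00184256,
        0.00111901]), 'joint_efforts': array([-8.84638011e-04, -3.95932603e+01, -3.31632292e+01, -2.71094787e-04,
        6.28167654e-04,  1.87304789e-05]), 'ee_pos': array([0.20676765, 0.53652793, 0.23131965]), 'eef_rot': array([5.74515694e-01, 3.08859110e+00, 2.82951578e-05]), 'ft_force': array([ 0.88704112,  0.21743781, -0.03712309]), 'moment': array([-1.70797006e-02,  1.06604434e-02, -9.66946459e-05]), 'grip_force': 0.0, 'gripper_width': 0.08556044171018046}
```

View pics/side0.png

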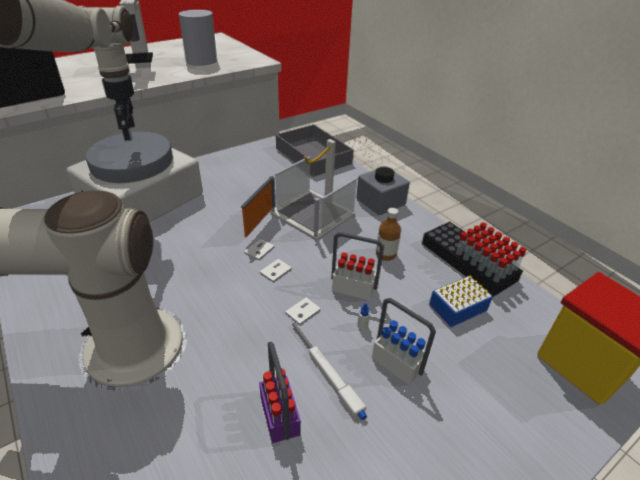

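View pics/top0.png

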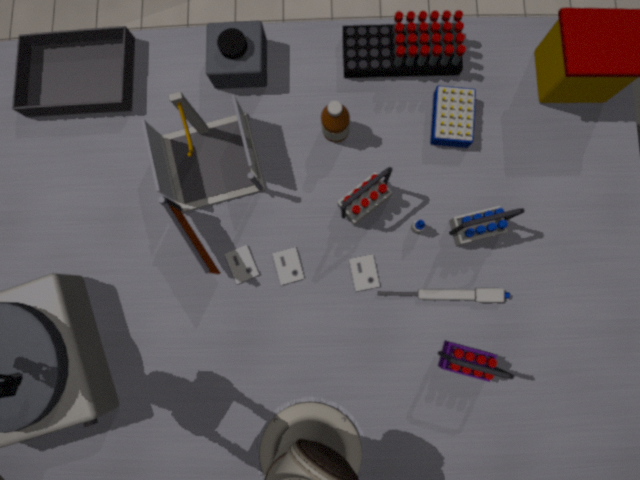

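The red carrier is at top (363,197) and side (355,271). The bay is at top (200,160) and side (310,200), with its door ajar at top (190,238). The purple look-alike is at top (475,362). I'll take enlarged crops to pick points.

```bash
cat > h.py <<'E'
from station import sensors, eyes, r, nets
import cv2,numpy as np
from scipy.optimize import least_squares
I={c:eyes.camera_info(c) for c in ("side","top")}
def proj(c,P):
    i=I[c];W=np.array(i["world_to_cam"])
    return cv2.projectPoints(np.atleast_2d(P).astype(float),cv2.Rodrigues(W[:3,:3])[0],W[:3,3],np.array(i["intrinsics"]),np.array(i["D"]))[0][:,0]
def atz(c,px,z):
    i=I[c];W=np.array(i["world_to_cam"])
    u=cv2.undistortPoints(np.array([[px]],float),np.array(i["intrinsics"]),np.array(i["D"]))[0,0]
    o=-W[:3,:3].T@W[:3,3];d=W[:3,:3].T@np.r_[u,1]
    return o+d*(z-o[2])/d[2]
def frame(x,y,a,pts):
    p=np.atleast_2d(pts)/1000.;c,s=np.cos(a),np.sin(a)
    return np.c_[x+c*p[:,0]-s*p[:,1],y+s*p[:,0]+c*p[:,1],p[:,2]]
def fit(obs,x0):  # obs: list of (cam,px,local mm)
    def f(v): return np.concatenate([proj(c,frame(*v,l))[0]-px for c,px,l in obs])
    s=least_squares(f,x0,loss="soft_l1");return s.x,f(s.x).reshape(-1,2)
def crop(c,x,y,w,h,k,name):
    im=eyes.read_camera(c)[y:y+h,x:x+w];cv2.imwrite(name,cv2.resize(im,None,fx=k,fy=k,interpolation=cv2.INTER_CUBIC))
E
python3 - <<'E'
from h import *
a=eyes.read_camera("top");b=eyes.read_camera("side")
k=lambda im,x,y,w,h:cv2.resize(im[y:y+h,x:x+w],(400,300),interpolation=cv2.INTER_CUBIC)
# each crop 160x120 (x2.5) 
o=np.vstack([np.hstack([k(a,130,85,160,120),k(a,110,175,160,120)]),np.hstack([k(b,220,130,160,120),k(b,310,220,120,90)])])
cv2.imwrite("pics/c1.png",o)
print(proj("top",[.207,.537,.231]),proj("side",[.207,.537,.231]))
print(atz("top",(364,196),.165),atz("side",(357,239),.165))
E
```

```text
[[  1.3670629 366.3483739]] [[130.91898394 137.69358643]]
[ 0.50628642 -0.12002107  0.165     ] [ 0.52143512 -0.12604596  0.165     ]
```

View pics/c1.png

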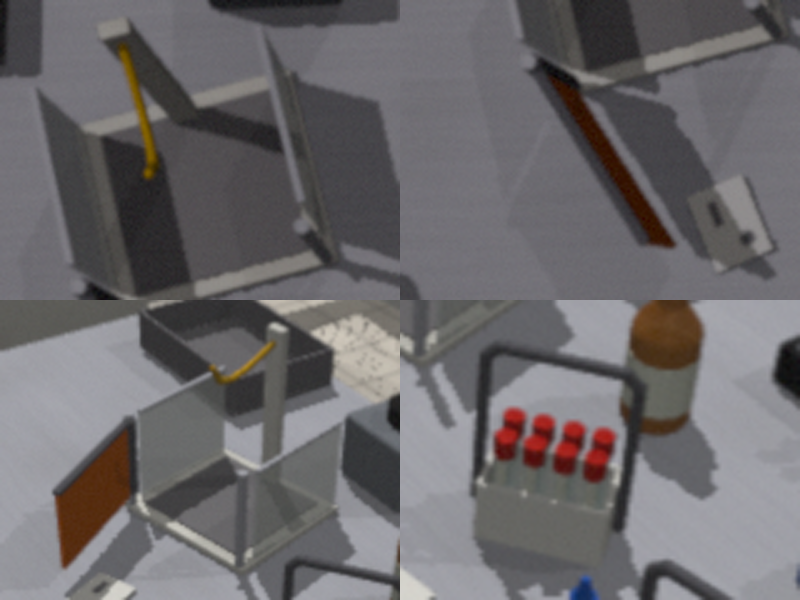

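The crops show these points:
- **Bay, top view:** post top (177,98), hook tip (190,154), right column top (252,176).
- **Bay, side view:** post top (331,141), hook tip (306,157), right column top (317,199).
- **Door free edge:** top view (208,272), side view (243,207).
- **Carrier handle corners, side view:** (337,235) and (382,242).

Run:
```python
from h import *
np.set_printoptions(precision=3,suppress=True)
bay=[("top",(176.8,98.2),(74,0,225)),("top",(189.6,153.8),(-37,0,215)),("top",(252,176.2),(-85,-90,138)),("top",(164,199.8),(-85,90,138)),
("top",(265.2,189),(-90,-100,12)),("top",(158.8,189.8),(-65,94,133)),("top",(145.2,121),(85,94,133)),("top",(236,96.2),(85,-94,133)),
("side",(331.2,141.2),(74,0,225)),("side",(305.6,157.2),(-37,0,215)),("side",(316.8,198.8),(-85,-90,138)),("side",(316,234.8),(-90,-100,12)),("side",(273.2,178),(-85,90,138))]
v,e=fit(bay,[.6,.2,.2]);print("bay",v);print(e)
print("seat",frame(*v,(-6,0,196)),"tip",frame(*v,(-37,0,217)))
h=frame(*v,(-85,90,131))[0];print("hinge",h)
for c,p in (("top",(207.5,272)),("side",(242.8,206.8))):
    d=atz(c,p,.131)-h; a,b=np.cos(v[2]),np.sin(v[2]); l=np.array([a*d[0]+b*d[1],-b*d[0]+a*d[1]]);print("door",atz(c,p,.131),np.hypot(*l),np.arctan2(-l[0],-l[1]))
car=[("side",(338,236),(0,54,165)),("side",(381,243),(0,-54,165)),("side",(356,263.5),(0,0,89)),("top",(342.5,211),(0,55,160)),("top",(390.5,172),(0,-55,160)),("top",(366,195.5),(0,0,89))]
v,e=fit(car,[.5,-.12,-.7]);print("car",v);print(e)
g=sensors.get_obs()
R=cv2.Rodrigues(g["eef_rot"])[0];print("R\n",R)
for n in ["reagent_bottle","dropper","cassette0","pipette","blue_carrier"]:
    z={"reagent_bottle":.15,"dropper":.07}.get(n,.02)
    print(n,[(atz("top",d["position"],z),round(d["score"],2)) for d in nets.boxes_of("top",n)])
```

```text
bay [0.619 0.199 0.227]
[[ 0.28  -2.284]
 [ 1.41   0.563]
 [-0.081 -0.28 ]
 [-1.511 -0.357]
 [ 1.239  0.346]
 [ 0.471  0.824]
 [-0.765 -1.728]
 [-1.048 -1.346]
 [-0.285  0.564]
 [-0.993  0.491]
 [-0.727  1.42 ]
 [ 0.345  4.009]
 [-2.303 -1.707]]
seat [[0.613 0.198 0.196]] tip [[0.583 0.191 0.217]]
hinge [0.516 0.268 0.131]
door [0.374 0.181 0.131] 0.1665661424651938 1.2457030712727033
door [0.379 0.18  0.131] 0.16295881435318524 1.2299114061632646
car [ 0.52  -0.128  0.668]
[[-3.169 -1.118]
 [-1.058  1.329]
 [-1.472  0.359]
 [ 2.698 -3.423]
 [-0.187 -1.633]
 [ 0.261  0.099]]
R
 [[-0.933  0.36   0.   ]
 [ 0.36   0.933  0.   ]
 [-0.     0.    -1.   ]]
reagent_bottle [(array([ 0.659, -0.068,  0.15 ]), 0.8)]
dropper [(array([ 0.463, -0.228,  0.07 ]), 0.58), (array([0.394, 0.126, 0.07 ]), 0.52)]
cassette0 [(array([0.399, 0.136, 0.02 ]), 0.92), (array([ 0.372, -0.117,  0.02 ]), 0.89), (array([0.388, 0.037, 0.02 ]), 0.74)]
pipette [(array([ 0.31 , -0.324,  0.02 ]), 0.69), (array([0.386, 0.036, 0.02 ]), 0.48)]
blue_carrier [(array([ 0.46 , -0.374,  0.02 ]), 0.83)]
```

```bash
cat >> h.py <<'E'
BAY=(.619,.199,.227)
def to(*targets):  # each (x,y,z,yaw of tool y or None): prints rows (mm, rad) from the present pose
    g=sensors.get_obs();R=cv2.Rodrigues(g["eef_rot"])[0];y0=np.arctan2(R[1,1],R[0,1])
    for t in targets:
        d=R.T@(np.array(t[:3])-g["ee_pos"])*1000
        w=0 if t[3] is None else -((t[3]-y0+np.pi)%(2*np.pi)-np.pi)
        print(np.round(d,1).tolist(),round(w,3),"dist",round(float(np.linalg.norm(d))))
    print("t",round(g["t"],2),"q6",g["joint_pos"][5].round(2),"tcp",g["ee_pos"].round(4),"yaw",y0.round(3),"F",g["ft_force"].round(1),"w",round(g["gripper_width"],4),"grip",round(g["grip_force"],1))
def bayp(x,y,z): return frame(*BAY,(x,y,z))[0]
def door(q,rr,off,z): # rr mm from the hinge, off mm towards opening side
    return bayp(-85-np.sin(q)*rr-np.cos(q)*off, 90-np.cos(q)*rr+np.sin(q)*off, z)
E
python3 - <<'E'
from h import *
p=door(1.235,140,-50,240);print(p)
to((*p,.668),(*door(1.235,140,-50,95),.668))
E
```

```text
[0.42419597 0.15057563 0.24      ]
[-341.7, -282.0, -8.7] 0.535 dist 443
[-341.7, -282.0, 136.3] 0.535 dist 463
t 1.05 q6 -0.21 tcp [0.2068 0.5365 0.2313] yaw 1.203 F [ 0.3 -0.2  0.5] w 0.0853 grip 0.0
```

```bash
python3 -m jog '[0,0,-40,0,0, -342,-282,-30,0.535,0, -342,-282,-30,0.535,0, -342,-282,-30,0.535,0, -342,-282,-30,0.535,0, -342,-282,-30,0.535,0, -342,-282,-30,0.535,0, -342,-282,-30,0.535,0, -342,-282,-9,0.535,0, -342,-282,60,0.535,0, -342,-282,120,0.535,0, -342,-282,136,0.535,0]' 80
python3 - <<'E'
from h import *
for q in (1.35,1.5,1.65,1.8,1.9,1.95): to((*door(q,140,-18,95),None))
E
```

```text
t: 2.55
ee_pos: [0.4212, 0.15, 0.0912]
eef_rot: [-1.368, -2.821, 0.006]
ft_force: [-0.4, -0.0, 0.2]
gripper_width: -0.0
grip_force: 0.0
[46.6, 6.6, -3.6] 0 dist 47
t 2.55 q6 -0.6 tcp [0.4212 0.15   0.0912] yaw 0.668 F [-0.4 -0.   0.2] w -0.0 grip 0.0
[67.5, 10.1, -3.6] 0 dist 68
t 2.55 q6 -0.6 tcp [0.4212 0.15   0.0912] yaw 0.668 F [-0.4 -0.   0.2] w -0.0 grip 0.0
[87.6, 16.7, -3.5] 0 dist 89
t 2.55 q6 -0.6 tcp [0.4212 0.15   0.0912] yaw 0.668 F [-0.4 -0.   0.2] w -0.0 grip 0.0
[106.5, 26.2, -3.5] 0 dist 110
t 2.55 q6 -0.6 tcp [0.4212 0.15   0.0912] yaw 0.668 F [-0.4 -0.   0.2] w -0.0 grip 0.0
[118.2, 34.1, -3.5] 0 dist 123
t 2.55 q6 -0.6 tcp [0.4212 0.15   0.0912] yaw 0.668 F [-0.4 -0.   0.2] w -0.0 grip 0.0
[123.7, 38.5, -3.5] 0 dist 130
t 2.55 q6 -0.6 tcp [0.4212 0.15   0.0912] yaw 0.668 F [-0.4 -0.   0.2] w -0.0 grip 0.0
```

```bash
python3 -m jog '[25,3,-3,0,0, 47,7,-3,0,0, 68,10,-3,0,0, 88,17,-3,0,0, 106,26,-3,0,0, 116,33,-3,0,0, 116,33,-3,0,0]'
python3 - <<'E'
from h import *
a=eyes.read_camera("top");cv2.imwrite("pics/d1.png",a)
to((.4,.1,.3,None))
E
```

```text
t: 3.42
ee_pos: [0.3787, 0.2623, 0.0984]
eef_rot: [1.369, 2.828, 0.0]
ft_force: [0.6, -0.3, -0.2]
gripper_width: -0.0003
grip_force: 0.0
[-140.3, -83.6, -201.7] 0 dist 259
t 3.48 q6 -0.33 tcp [0.3787 0.2619 0.0983] yaw 0.669 F [ 1.   0.4 -0.5] w -0.0002 grip 0.0
```

View pics/d1.png

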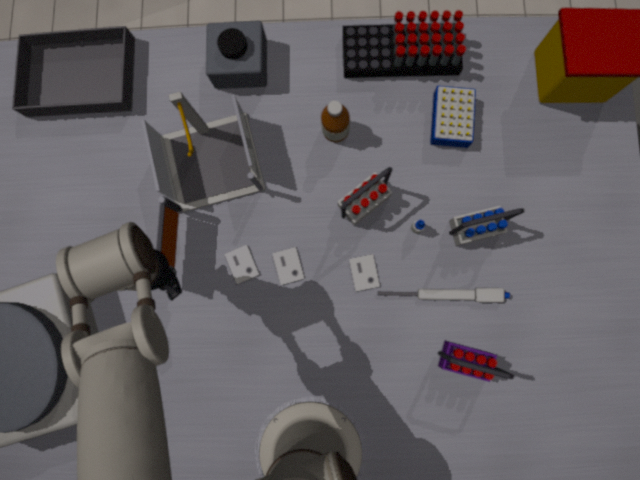

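The door is open to about 1.8 rad, running down from top (167,200). I'll overlay the carrier fit on both views to refine it.

Run:
```python
from h import *
v=(.520,-.128,.668)
out=[]
for c,x,y in (("top",315,150),("side",305,215)):
    k=4;im=cv2.resize(eyes.read_camera(c)[y:y+100,x:x+100],None,fx=k,fy=k,interpolation=cv2.INTER_CUBIC)
    def pl(pts,col):
        p=(proj(c,frame(*v,pts))-[x,y]+.5)*k
        cv2.polylines(im,[np.round(p).astype(int)],False,col,1,cv2.LINE_AA)
    pl([(0,-56,20),(0,-56,155),(0,-46,165),(0,46,165),(0,56,155),(0,56,20)],(0,255,0))
    for z in (0,55): pl([(28,50,z),(-28,50,z),(-28,-50,z),(28,-50,z),(28,50,z)],(255,255,0))
    out.append(im)
cv2.imwrite("pics/e1.png",np.hstack(out))
```

```text
(no output)
```

View pics/e1.png

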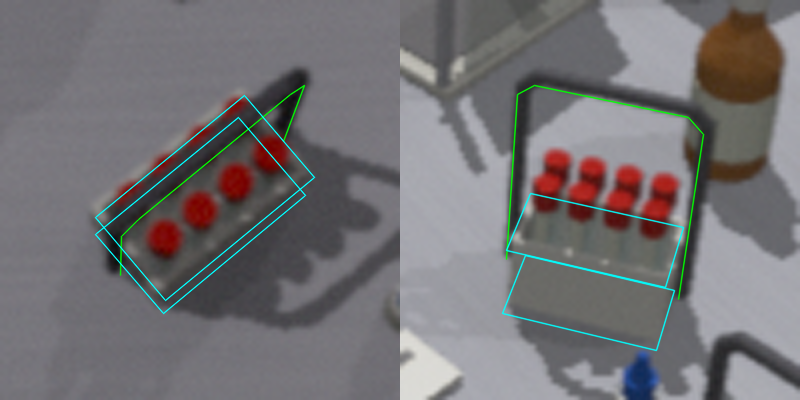

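Run:
```python
from h import *
car=[("side",(337.75,234.5),(0,48,165)),("side",(377.75,240.75),(0,-48,165)),("side",(355.9,261.2),(0,0,88)),("top",(344,209),(0,52,163)),("top",(389.5,169),(0,-52,163)),("top",(364.5,192.5),(0,0,90))]
v,e=fit(car,[.5,-.12,.7]);print("car",v.round(4));print(e.round(1))
for s in (24,-24):
  p=frame(*v,(0,s,165))[0]; print(p)
  to((.41,.22,.30,None),(p[0],p[1],.30,v[2]),(p[0],p[1],.146,v[2]))
```

```text
car [ 0.5247 -0.1244  0.6785]
[[ 0.1 -0.3]
 [ 0.1  1.5]
 [-0.9  1.6]
 [ 0.7 -4.7]
 [-2.4 -0.4]
 [-0.   1. ]]
[ 0.50959417 -0.10572566  0.165     ]
[-52.0, -1.1, -201.8] 0 dist 208
[-369.5, -124.6, -201.7] -0.011 dist 439
[-369.4, -124.5, -47.7] -0.011 dist 393
t 3.58 q6 -0.33 tcp [0.3787 0.2615 0.0982] yaw 0.668 F [ 0.8 -0.2 -0. ] w -0.0005 grip 0.0
[ 0.53972063 -0.14309404  0.165     ]
[-52.0, -1.1, -201.8] 0 dist 208
[-417.5, -124.0, -201.7] -0.011 dist 480
[-417.4, -124.0, -47.7] -0.011 dist 438
t 3.58 q6 -0.33 tcp [0.3787 0.2615 0.0982] yaw 0.668 F [ 0.8 -0.2 -0. ] w -0.0005 grip 0.0
```

```bash
python3 -m jog '[-30,0,-20,0,0, -52,-1,-75,0,0, -52,-1,-135,0,0, -80,-10,-190,0,0, -370,-125,-202,-0.011,85, -370,-125,-202,-0.011,85, -370,-125,-202,-0.011,85, -370,-125,-202,-0.011,85, -370,-125,-202,-0.011,85, -370,-125,-202,-0.011,85, -370,-125,-150,-0.011,85, -370,-125,-95,-0.011,85]'
python3 - <<'E'
from h import *
v=(.5247,-.1244,.6785);p=frame(*v,(0,24,165))[0];to((p[0],p[1],.146,v[2]))
a=eyes.read_camera("top")[130:250,300:460];b=eyes.read_camera("side")[160:310,290:440]
cv2.imwrite("pics/f1.png",np.hstack([cv2.resize(a,(400,300)),cv2.resize(b,(300,300))]))
E
```

```text
t: 5.08
ee_pos: [0.5098, -0.1059, 0.1928]
eef_rot: [1.354, 2.832, 0.001]
ft_force: [0.2, -0.7, -0.8]
gripper_width: 0.0851
grip_force: 0.0
[0.4, -0.0, 46.8] 0.0 dist 47
t 5.08 q6 -1.12 tcp [ 0.5098 -0.1059  0.1928] yaw 0.679 F [ 0.2 -0.7 -0.8] w 0.0851 grip 0.0
```

View pics/f1.png

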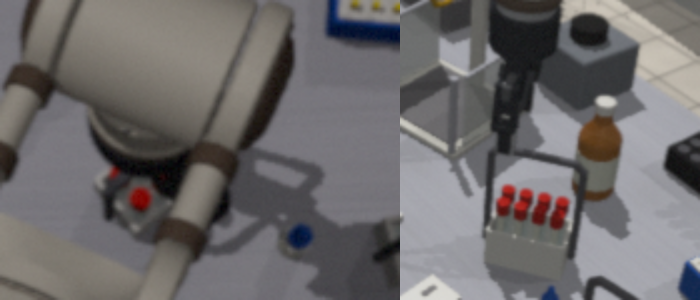

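The fingers are above the left part of the handle bar as planned, so I'll descend and grip.

```bash
python3 -m jog '[0,0,25,0,85, 0,0,47,0,85, 0,0,47,0,0, 0,0,47,0,0, 0,0,47,0,0, 0,0,47,0,0, 0,0,47,0,0, 0,0,47,0,0]' 100
python3 - <<'E'
from h import *
to((.5,-.1,.2,None))
E
```

```text
t: 6.18
ee_pos: [0.5101, -0.1061, 0.1474]
eef_rot: [1.354, 2.833, 0.0]
ft_force: [-1.4, 1.6, 5.2]
gripper_width: 0.0065
grip_force: 97.7
[11.0, -4.0, -52.7] 0 dist 54
t 6.17 q6 -1.12 tcp [ 0.5101 -0.1061  0.1474] yaw 0.679 F [-1.4  1.6  5.2] w 0.0065 grip 97.7
```

```bash
python3 -m jog '[0,0,-20,0,0, 0,0,-50,0,0, 0,0,-95,0,0, 0,0,-95,0,0]'
python3 - <<'E'
from h import *
to((.5,-.1,.2,None))
x,y=270,130
a=eyes.read_camera("top")[100:260,290:450];b=eyes.read_camera("side")[110:310,270:470]
cv2.imwrite("pics/g1.png",np.hstack([cv2.resize(a,(200,200)),cv2.resize(b,(600,600),interpolation=cv2.INTER_CUBIC)[:600]][1:]))
E
```

```text
t: 6.68
ee_pos: [0.5115, -0.1069, 0.2446]
eef_rot: [1.352, 2.828, -0.0]
ft_force: [1.1, -0.1, -3.3]
gripper_width: 0.0067
grip_force: 97.8
[12.9, -4.8, 44.5] 0 dist 47
t 6.67 q6 -1.12 tcp [ 0.5115 -0.1069  0.2446] yaw 0.679 F [ 1.1 -0.1 -3.3] w 0.0067 grip 97.8
```

View pics/g1.png

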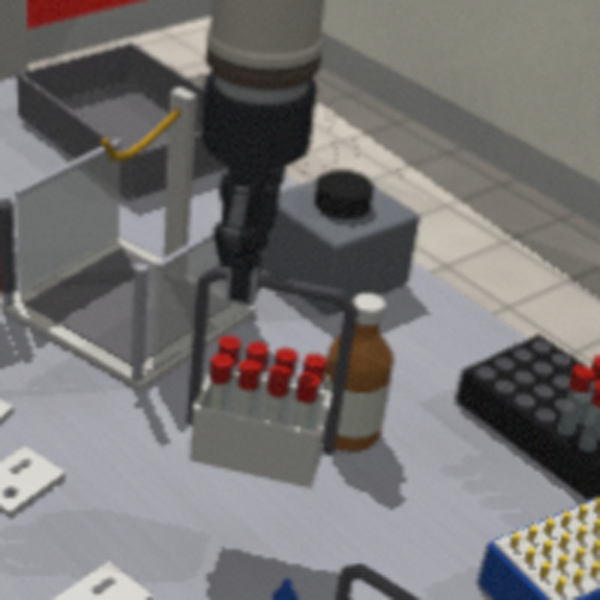

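The carrier is off the bench and upright. In full-frame side pixels the bar ends are about (341,201) and (382,207). I'll estimate its offset in the grip.

Run:
```python
from h import *
from scipy.spatial.transform import Rotation as Ro
g=sensors.get_obs();G=g["ee_pos"]+[0,0,.019]
L=np.array([(0,46,165),(0,-46,165),(0,57,150),(0,-57,150),(-28,50,0),(-28,-50,0)],float)
px=np.array([(215,274),(338,293),(199,290),(349,310),(193,458),(312,486)])/3.-.33+[270,110]
def model(v): # s: bar coordinate of grasp(mm), dz, tilt about carrier x, swing about y
    s,dz,tx,ty=v; P=(L-[0,s,165])/1000
    return G+[0,0,dz/1000]+Ro.from_euler("zyx",[.679,ty,tx]).apply(P)
pr=np.array([10,4,.1,.1])
f=lambda v:np.r_[(proj("side",model(v))-px).ravel(),(v-[24,0,0,0])/pr]
s=least_squares(f,[24,0,0,0]);print(s.x.round(3));print(f(s.x)[:12].reshape(-1,2).round(1))
# bay target calibration from same crop: hook tip / post top / right column
for l,p in (((74,0,225),(184,93)),((-37,0,215),(106,145)),((-85,-90,138),(140,264))): print(proj("side",bayp(*l)).round(1),np.array(p)/3-.33+[270,110])
```

```text
[ 2.4361e+01  1.8730e+00  3.0000e-03 -2.7000e-02]
[[-0.3 -0.4]
 [-0.4  0.4]
 [ 0.  -1. ]
 [ 0.2  1.1]
 [-0.2  0.6]
 [ 0.8 -0.4]]
[[331.  141.8]] [331.00333333 140.67      ]
[[304.7 157.8]] [305.00333333 158.00333333]
[[316.2 200.3]] [316.33666667 197.67      ]
```

Run:
```python
from h import *
for x,z in ((-190,225),(-190,217),(-6,217)): to((*bayp(x,24.4,z),.227))
```

```text
[273.0, 116.7, 15.4] 0.452 dist 297
t 6.78 q6 -1.12 tcp [ 0.509  -0.1057  0.24  ] yaw 0.679 F [-0.2  0.  -5.1] w 0.0067 grip 97.7
[272.9, 116.7, 23.4] 0.452 dist 298
t 6.78 q6 -1.12 tcp [ 0.509  -0.1057  0.24  ] yaw 0.679 F [-0.2  0.  -5.1] w 0.0067 grip 97.7
[192.6, 282.2, 23.1] 0.452 dist 342
t 6.78 q6 -1.12 tcp [ 0.509  -0.1057  0.24  ] yaw 0.679 F [-0.2  0.  -5.1] w 0.0067 grip 97.7
```

```bash
python3 -m jog '[15,10,0,0.02,0, 45,24,0,0.08,0, 80,40,0,0.15,0, 115,55,0,0.22,0, 150,69,0,0.29,0, 185,83,5,0.35,0, 220,97,10,0.4,0, 248,108,17,0.44,0, 266,115,21,0.452,0, 273,117,23,0.452,0, 273,117,23,0.452,0, 273,117,23,0.452,0]'
python3 - <<'E'
from h import *
for x,z in ((-70,217),(-6,217)): to((*bayp(x,24.4,z),.227))
E
```

```text
t: 8.28
ee_pos: [0.4294, 0.1793, 0.218]
eef_rot: [1.956, 2.458, -0.001]
ft_force: [0.6, 0.6, -3.1]
gripper_width: 0.0066
grip_force: 97.8
[1.0, 119.2, 1.0] -0.001 dist 119
t 8.28 q6 -0.09 tcp [0.4294 0.1793 0.218 ] yaw 0.226 F [ 0.6  0.6 -3.1] w 0.0066 grip 97.8
[1.1, 183.2, 1.0] -0.001 dist 183
t 8.28 q6 -0.09 tcp [0.4294 0.1793 0.218 ] yaw 0.226 F [ 0.6  0.6 -3.1] w 0.0066 grip 97.8
```

```bash
python3 -m jog '[0,10,0,0,0, 0,30,0,0,0, 0,55,0,0,0, 1,80,1,0,0, 1,105,1,0,0, 1,120,1,0,0, 1,127,1,0,0, 1,127,1,0,0, 1,127,1,0,0]'
python3 - <<'E'
from h import *
to((*bayp(-6,24.4,217),.227))
b=eyes.read_camera("side")[110:260,230:390]
cv2.imwrite("pics/i1.png",cv2.resize(b,None,fx=4,fy=4,interpolation=cv2.INTER_CUBIC))
E
```

```text
t: 9.4
ee_pos: [0.5523, 0.2094, 0.2172]
eef_rot: [-1.955, -2.458, 0.001]
ft_force: [0.1, 0.5, -2.9]
gripper_width: 0.0069
grip_force: 97.7
[-0.7, 56.6, 0.2] -0.0 dist 57
t 9.4 q6 -0.07 tcp [0.5523 0.2094 0.2172] yaw 0.227 F [ 0.1  0.5 -2.9] w 0.0069 grip 97.7
```

View pics/i1.png

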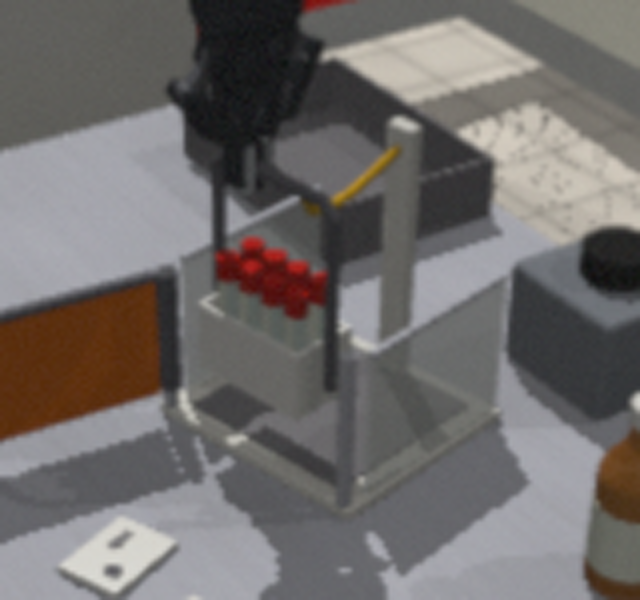

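The carrier is in front of the hook, inside the bay opening. The tip is at about crop (302,205), behind the bar, and the bail's right bend is at (328,195). I'll check these against the model's prediction.

Run:
```python
from h import *
g=sensors.get_obs();G=g["ee_pos"]+[0,0,.020]
a=.227;c,s=np.cos(a),np.sin(a)
def P(y,z,x=0): return G+np.array([c*x/1000-s*(y-24.4)/1000, s*x/1000+c*(y-24.4)/1000, z/1000])
k=lambda p:((proj("side",p)[0]-[230,110]+.5)*4).round(0)
print("bend R",k(P(-53,-3)),"upr R z60",k(P(-56,-110)),"upr L",k(P(56,-40)),"mid",k(P(0,0)),"box bottom front R(-28,-50)",k(P(-50,-165,-28)))
print("hook tip",k(bayp(-37,0,215)),"low",k(bayp(-6,0,187)),"root",k(bayp(67,0,207)),"post top",k(bayp(74,0,225)),"Rcol",k(bayp(-85,-90,138)),"Lcol",k(bayp(-85,90,138)))
```

```text
bend R [331. 207.] upr R z60 [331. 344.] upr L [218. 200.] mid [274. 176.] box bottom front R(-28,-50) [297. 421.]
hook tip [301. 193.] low [330. 213.] root [399. 155.] post top [406. 129.] Rcol [347. 363.] Lcol [166. 267.]
```

Prediction and picture agree in relative terms: both are shifted by about the same 2 px. I'll move over the hook and lower.

```bash
python3 -m jog '[0,12,0,0,0, 0,27,0,0,0, 0,42,0,0,0, 0,53,0,0,0, -1,57,0,0,0, -1,57,0,0,0, -1,57,8,0,0, -1,57,16,0,0, -1,57,28,0,0, -1,57,34,0,0, -1,57,36,0,0, -1,57,36,0,0]'
python3 - <<'E'
from h import *
to((*bayp(-6,24.4,177),.227))
E
```

```text
t: 10.95
ee_pos: [0.6086, 0.2214, 0.1814]
eef_rot: [1.956, 2.459, 0.0]
ft_force: [-0.2, -0.1, -3.0]
gripper_width: 0.0066
grip_force: 97.8
[0.3, -0.9, 4.4] -0.0 dist 4
t 10.95 q6 -0.06 tcp [0.6086 0.2214 0.1814] yaw 0.227 F [-0.2 -0.1 -3. ] w 0.0066 grip 97.8
```

Still bearing the weight. I'll lower in small steps until the force goes away.

```bash
python3 -m jog '[0,0,3,0,0, 0,0,5,0,0, 0,0,5,0,0]'; python3 -m jog '[0,0,1,0,0, 0,0,2,0,0, 0,0,2,0,0]'
python3 - <<'E'
from h import *
to((*bayp(-6,24.4,177),.227))
b=eyes.read_camera("side")[110:260,230:390]
cv2.imwrite("pics/j1.png",cv2.resize(b,None,fx=4,fy=4,interpolation=cv2.INTER_CUBIC))
E
```

```text
t: 11.32
ee_pos: [0.6094, 0.2216, 0.1786]
eef_rot: [1.954, 2.457, 0.003]
ft_force: [-1.6, 0.3, 4.2]
gripper_width: 0.0063
grip_force: 99.0
t: 11.7
ee_pos: [0.61, 0.2217, 0.178]
eef_rot: [1.953, 2.456, 0.005]
ft_force: [-3.6, -0.1, 8.6]
gripper_width: 0.0071
grip_force: 99.7
[0.3, -2.3, 1.0] 0.0 dist 3
t 11.7 q6 -0.06 tcp [0.61   0.2217 0.178 ] yaw 0.227 F [-3.6 -0.1  8.6] w 0.0071 grip 99.7
```

View pics/j1.png

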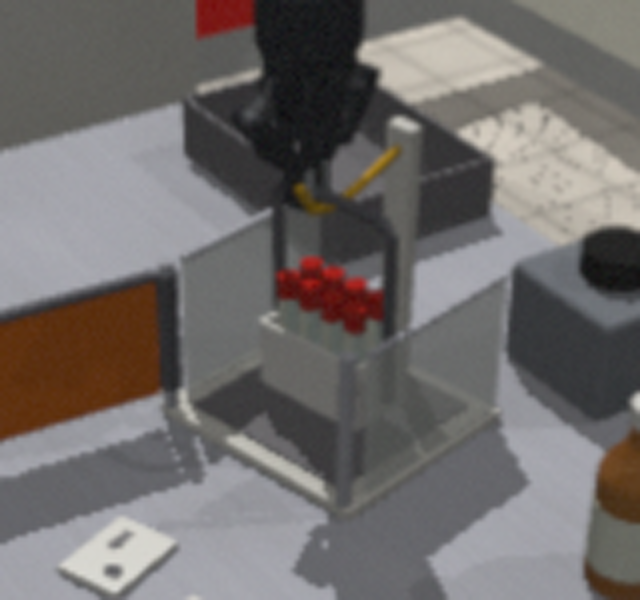

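The bar sits in the hook at crop (318,205), with 8.6 N of contact. I'll ease back 2 mm, release and rise.

```bash
python3 -m jog '[0,-2,-1,0,0, 0,-2,-1,0,0, 0,-2,-1,0,40, 0,-2,-1,0,40, 0,-2,-1,0,40, 0,-2,-1,0,40, 0,-2,-10,0,40, 0,-2,-30,0,40, 0,-2,-60,0,40, 0,-2,-110,0,40, 0,-2,-140,0,40]'
python3 - <<'E'
from h import *
to((*bayp(-6,24.4,177),.227))
b=eyes.read_camera("side")[110:260,230:390]
cv2.imwrite("pics/k1.png",cv2.resize(b,None,fx=4,fy=4,interpolation=cv2.INTER_CUBIC))
E
```

```text
t: 13.12
ee_pos: [0.6075, 0.2211, 0.3196]
eef_rot: [1.953, 2.456, 0.007]
ft_force: [0.4, -0.1, -0.8]
gripper_width: 0.0401
grip_force: 0.0
[0.3, -0.6, 142.6] 0.0 dist 143
t 13.12 q6 -0.06 tcp [0.6075 0.2211 0.3196] yaw 0.227 F [ 0.4 -0.1 -0.8] w 0.0401 grip 0.0
```

View pics/k1.png

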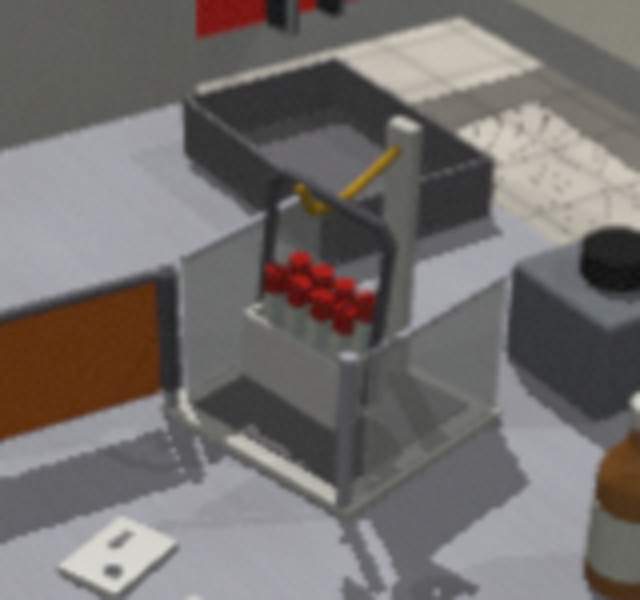

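The carrier hangs free on the hook, crossing at crop (320,205), and the gripper is clear. Next is the door.

Run:
```python
from h import *
t=np.array([.3787,.2615]);d=t-np.array(BAY[:2]);c,s=np.cos(.227),np.sin(.227);l=np.array([c*d[0]+s*d[1],-s*d[0]+c*d[1]])*1000;print("finger was at bay",l)
w=l-[-85,90];print("r",np.hypot(*w),"ang",np.arctan2(-w[0],-w[1]))
for z in (.05,.1,.15,.2): print("pedestal corner",z,atz("top",(60,276),z).round(3),atz("side",(200,185),z).round(3))
im=eyes.read_camera("top");h=cv2.cvtColor(im,cv2.COLOR_BGR2HSV);m=cv2.inRange(h,(5,150,40),(16,255,255));m[:190]=0;m[290:]=0;m[:,260:]=0
ys,xs=np.nonzero(m);print("orange",len(xs),xs.min(),xs.max(),ys.min(),ys.max())
for y in range(205,ys.max(),15): print(y,xs[ys==y].min() if (ys==y).any() else None,xs[ys==y].max() if (ys==y).any() else None)
for q in (1.7,1.8,1.9): print(q,proj("top",[door(q,20,0,25),door(q,168,0,25),door(q,168,0,131)]).round(0).tolist())
for P in (bayp(-100,60,320),door(1.8,100,50,320),door(1.8,100,50,95)): print(P); to((*P,.227))
```

```text
finger was at bay [-220.06936167  114.9774589 ]
r 137.35940417297175 ang 1.7536538357615494
pedestal corner 0.05 [0.375 0.521 0.05 ] [0.368 0.474 0.05 ]
pedestal corner 0.1 [0.373 0.494 0.1  ] [0.342 0.394 0.1  ]
pedestal corner 0.15 [0.371 0.468 0.15 ] [0.316 0.315 0.15 ]
pedestal corner 0.2 [0.369 0.441 0.2  ] [0.29  0.235 0.2  ]
orange 1024 159 177 207 285
205 None None
220 164 176
235 163 175
250 162 174
265 160 173
280 159 172
1.7 [[180.0, 218.0], [187.0, 287.0], [171.0, 286.0]]
1.8 [[179.0, 218.0], [179.0, 287.0], [163.0, 287.0]]
1.9 [[179.0, 218.0], [171.0, 287.0], [154.0, 286.0]]
[0.50806208 0.23495521 0.32      ]
[35.9, -95.0, 0.5] 0.0 dist 102
t 13.22 q6 -0.06 tcp [0.6087 0.2213 0.3216] yaw 0.227 F [-0.3 -0.2  0.4] w 0.0404 grip 0.0
[0.41603603 0.31778166 0.32      ]
[137.4, -166.0, -0.4] 0.0 dist 215
t 13.22 q6 -0.06 tcp [0.6087 0.2213 0.3216] yaw 0.227 F [-0.3 -0.2  0.4] w 0.0404 grip 0.0
[0.41603603 0.31778166 0.095     ]
[137.5, -168.5, 224.6] 0.0 dist 313
t 13.22 q6 -0.06 tcp [0.6087 0.2213 0.3216] yaw 0.227 F [-0.3 -0.2  0.4] w 0.0404 grip 0.0
```

```bash
python3 -m jog '[20,-40,0,0,0, 60,-90,0,0,0, 110,-130,0,0,0, 147,-168,0,0,0, 147,-168,0,0,0, 147,-168,0,0,0, 147,-168,60,0,0, 147,-168,120,0,0, 147,-168,180,0,0, 147,-168,225,0,0, 147,-168,225,0,0]'
python3 - <<'E'
from h import *
for q in (1.85,1.7,1.5,1.3,1.1,.9,.7,.5,.3,.15,.05): print(q,end=" ");to((*door(q,100,18,95),.227))
E
```

```text
t: 14.6
ee_pos: [0.4076, 0.3239, 0.0854]
eef_rot: [-1.956, -2.454, 0.013]
ft_force: [0.2, -0.5, 0.2]
gripper_width: 0.0001
grip_force: 0.0
1.85 [-34.4, 1.7, -9.6] -0.002 dist 36
t 14.6 q6 0.21 tcp [0.4076 0.3239 0.0854] yaw 0.225 F [ 0.2 -0.5  0.2] w 0.0001 grip 0.0
1.7 [-48.5, -4.0, -9.5] -0.002 dist 50
t 14.6 q6 0.21 tcp [0.4076 0.3239 0.0854] yaw 0.225 F [ 0.2 -0.5  0.2] w 0.0001 grip 0.0
1.5 [-68.4, -8.1, -9.4] -0.002 dist 70
t 14.6 q6 0.21 tcp [0.4076 0.3239 0.0854] yaw 0.225 F [ 0.2 -0.5  0.2] w 0.0001 grip 0.0
1.3 [-88.7, -8.2, -9.4] -0.002 dist 90
t 14.6 q6 0.21 tcp [0.4076 0.3239 0.0854] yaw 0.225 F [ 0.2 -0.5  0.2] w 0.0001 grip 0.0
1.1 [-108.6, -4.3, -9.3] -0.002 dist 109
t 14.6 q6 0.21 tcp [0.4076 0.3239 0.0854] yaw 0.225 F [ 0.2 -0.5  0.2] w 0.0001 grip 0.0
0.9 [-127.3, 3.5, -9.4] -0.002 dist 128
t 14.6 q6 0.21 tcp [0.4076 0.3239 0.0854] yaw 0.225 F [ 0.2 -0.5  0.2] w 0.0001 grip 0.0
0.7 [-144.1, 14.8, -9.4] -0.002 dist 145
t 14.6 q6 0.21 tcp [0.4076 0.3239 0.0854] yaw 0.225 F [ 0.2 -0.5  0.2] w 0.0001 grip 0.0
0.5 [-158.3, 29.3, -9.5] -0.002 dist 161
t 14.6 q6 0.21 tcp [0.4076 0.3239 0.0854] yaw 0.225 F [ 0.2 -0.5  0.2] w 0.0001 grip 0.0
0.3 [-169.4, 46.3, -9.7] -0.002 dist 176
t 14.6 q6 0.21 tcp [0.4076 0.3239 0.0854] yaw 0.225 F [ 0.2 -0.5  0.2] w 0.0001 grip 0.0
0.15 [-175.3, 60.4, -9.8] -0.002 dist 186
t 14.6 q6 0.21 tcp [0.4076 0.3239 0.0854] yaw 0.225 F [ 0.2 -0.5  0.2] w 0.0001 grip 0.0
0.05 [-178.1, 70.1, -9.9] -0.002 dist 192
t 14.6 q6 0.21 tcp [0.4076 0.3239 0.0854] yaw 0.225 F [ 0.2 -0.5  0.2] w 0.0001 grip 0.0
```

```bash
python3 -m jog '[-15,0,-3,0,0, -34,0,-5,0,0, -49,-4,-5,0,0, -68,-8,-5,0,0, -89,-8,-5,0,0, -109,-4,-5,0,0, -127,4,-5,0,0, -144,15,-5,0,0, -158,29,-5,0,0, -169,46,-5,0,0, -175,60,-5,0,0, -175,60,-5,0,0]'
python3 - <<'E'
from h import *
for q in (.15,.05,0): to((*door(q,100,17,93),.227))
E
```

```text
t: 16.1
ee_pos: [0.5092, 0.1687, 0.0947]
eef_rot: [1.956, 2.457, 0.001]
ft_force: [-0.4, -0.1, 0.4]
gripper_width: 0.0001
grip_force: 0.0
[-1.5, -2.9, 1.7] -0.001 dist 4
t 16.1 q6 -0.13 tcp [0.5092 0.1687 0.0947] yaw 0.226 F [-0.4 -0.1  0.4] w 0.0001 grip 0.0
[-4.2, 6.9, 1.7] -0.001 dist 8
t 16.1 q6 -0.13 tcp [0.5092 0.1687 0.0947] yaw 0.226 F [-0.4 -0.1  0.4] w 0.0001 grip 0.0
[-5.2, 11.8, 1.7] -0.001 dist 13
t 16.1 q6 -0.13 tcp [0.5092 0.1687 0.0947] yaw 0.226 F [-0.4 -0.1  0.4] w 0.0001 grip 0.0
```

```bash
python3 -m jog '[-2,4,0,0,0, -4,8,0,0,0, -5,11,0,0,0, -5,13,0,0,0, -5,13,0,0,0]'; python3 -m jog '[0,2,0,0,0, 0,4,0,0,0, 0,4,0,0,0]'
```

```text
t: 16.73
ee_pos: [0.5215, 0.1674, 0.0943]
eef_rot: [1.955, 2.459, 0.0]
ft_force: [0.1, 0.1, -0.4]
gripper_width: -0.0002
grip_force: 0.0
t: 17.1
ee_pos: [0.5255, 0.1683, 0.0944]
eef_rot: [1.955, 2.459, 0.0]
ft_force: [0.8, 0.1, -0.0]
gripper_width: 0.0
grip_force: 0.0
```

```bash
python3 -m jog '[0,2,0,0,0, 0,3,0,0,0, 0,3,0,0,0]'; python3 -m jog '[0,2,0,0,0, 0,3,0,0,0, 0,3,0,0,0]'
python3 - <<'E'
from h import *
im=eyes.read_camera("side");h=cv2.cvtColor(im,cv2.COLOR_BGR2HSV);m=cv2.inRange(h,(5,150,40),(16,255,255));m[:150]=0;m[260:]=0;m[:,:230]=0;m[:,345:]=0
ys,xs=np.nonzero(m);print("orange",len(xs),xs.min(),xs.max())
for x in range(xs.min(),xs.max(),8):
    k=ys[xs==x]
    if len(k): print(x,k.min(),k.max(),end="; ")
for q in (0,.05,.1): print(q,proj("side",[door(q,12,0,131),door(q,168,0,131),door(q,12,0,25),door(q,168,0,25)]).round(1).tolist())
E
```

```text
t: 17.48
ee_pos: [0.5258, 0.1684, 0.0942]
eef_rot: [-1.952, -2.456, 0.008]
ft_force: [-11.4, -3.8, 9.2]
gripper_width: 0.0001
grip_force: 6.1
t: 17.85
ee_pos: [0.5259, 0.1684, 0.0942]
eef_rot: [-1.949, -2.453, 0.018]
ft_force: [-23.7, -8.4, 19.3]
gripper_width: -0.0001
grip_force: 12.7
orange 865 274 312
274 186 204; 282 192 212; 290 205 216; 298 194 221; 306 198 226; 0 [[273.8, 179.9], [312.9, 200.7], [275.0, 209.7], [312.1, 231.3]]
0.05 [[273.7, 180.0], [310.7, 201.9], [274.9, 209.8], [310.1, 232.5]]
0.1 [[273.5, 180.1], [308.5, 203.0], [274.7, 209.8], [307.9, 233.7]]
```

The door is on its stop: 24 N of contact and its edge at column 312, which is the shut position. I'll retreat, then check the door, the carrier and its swing.

```bash
python3 -m jog '[0,-8,0,0,0, 0,-30,0,0,0, 0,-70,0,0,0, 0,-90,-50,0,0, 0,-120,-110,0,0, 0,-150,-160,0,0, 0,-200,-160,0,0, 0,-200,-160,0,0, 0,-200,-160,0,0, 0,-200,-160,0,0, 0,-200,-160,0,0, 0,-200,-160,0,0]'
python3 - <<'E'
from h import *
from scipy.spatial.transform import Rotation as Ro
def blob(c,lo,hi,box):
    im=eyes.read_camera(c);h=cv2.cvtColor(im,cv2.COLOR_BGR2HSV);m=cv2.inRange(h,lo,hi);x0,y0,x1,y1=box
    M=np.zeros_like(m);M[y0:y1,x0:x1]=m[y0:y1,x0:x1];ys,xs=np.nonzero(M)
    return (len(xs),xs.mean().round(1),ys.mean().round(1),xs.min(),xs.max(),ys.min(),ys.max()) if len(xs) else 0
for i in range(6): print("red side",blob("side",(0,150,60),(4,255,255),(270,140,350,230)),"top",blob("top",(0,150,60),(4,255,255),(130,80,290,220)))
print("door",blob("side",(5,150,40),(16,255,255),(230,175,345,260)),"top",blob("top",(5,150,40),(16,255,255),(130,170,270,290)))
print("pred caps",proj("side",bayp(-6,0,31+88)),proj("top",bayp(-6,0,31+88)))
cv2.imwrite("pics/end_side.png",eyes.read_camera("side"));cv2.imwrite("pics/end_top.png",eyes.read_camera("top"))
to((.4,.1,.3,None))
E
```

```text
t: 19.4
ee_pos: [0.3365, 0.1247, 0.254]
eef_rot: [-1.955, -2.458, 0.001]
ft_force: [-0.3, 0.5, -0.0]
gripper_width: -0.0001
grip_force: 0.0
red side (253, np.float64(310.6), np.float64(182.5), np.int64(298), np.int64(323), np.int64(173), np.int64(192)) top (379, np.float64(199.9), np.float64(152.9), np.int64(178), np.int64(222), np.int64(140), np.int64(167))
red side (258, np.float64(310.5), np.float64(182.6), np.int64(298), np.int64(323), np.int64(173), np.int64(192)) top (386, np.float64(199.8), np.float64(152.9), np.int64(178), np.int64(222), np.int64(139), np.int64(167))
red side (249, np.float64(310.3), np.float64(182.3), np.int64(298), np.int64(323), np.int64(173), np.int64(192)) top (376, np.float64(199.9), np.float64(153.0), np.int64(177), np.int64(222), np.int64(139), np.int64(166))
red side (256, np.float64(310.3), np.float64(182.4), np.int64(298), np.int64(323), np.int64(173), np.int64(192)) top (380, np.float64(199.9), np.float64(152.9), np.int64(178), np.int64(222), np.int64(139), np.int64(166))
red side (256, np.float64(310.5), np.float64(182.4), np.int64(298), np.int64(323), np.int64(173), np.int64(192)) top (381, np.float64(200.1), np.float64(153.1), np.int64(178), np.int64(222), np.int64(139), np.int64(167))
red side (256, np.float64(310.2), np.float64(182.4), np.int64(298), np.int64(323), np.int64(173), np.int64(192)) top (385, np.float64(200.3), np.float64(152.8), np.int64(178), np.int64(222), np.int64(139), np.int64(167))
door (1070, np.float64(293.3), np.float64(205.0), np.int64(273), np.int64(312), np.int64(182), np.int64(229)) top (738, np.float64(212.4), np.float64(194.1), np.int64(171), np.int64(251), np.int64(180), np.int64(207))
pred caps [[311.60689049 183.23566833]] [[200.94119994 151.70936513]]
[-38.3, 56.6, -45.7] 0 dist 82
t 20.2 q6 -0.21 tcp [0.3363 0.1246 0.2543] yaw 0.227 F [0.2 0.  0.9] w 0.0003 grip 0.0
```

```bash
python3 -c "
from station import r
print(r.close_job())"
```

```text
the job is handed in; nothing more can be done
None
```

The red carrier hangs still on the yellow hook, released within about 2 mm of the middle of its bar; the splash door is fully shut, and the job was handed in at about 20 s of the 72 s limit (I did not re-check the other bench items at the end).

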